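# Slide the honey display into place and complete it

### The arm

A 6-joint arm with a two-finger parallel gripper is mounted at the origin on the work surface. World frame = base frame: x ahead of the robot, y to its left, z up, the work surface at z = 0. Lengths are in m, angles in rad, forces in N, time in s.
With the tool pointing down it reaches from about 0.25 to 0.775 m from the base axis. Payload 4 kg.
Tool frame: the origin (TCP) lies on the centre line of the jaws, within the pads' length; the fingertips stand robot.tips_ahead ahead of it and the grasp point (between the pads) lies 8 mm behind it (robot.tips_ahead is the distance from the TCP to the fingertips, in m); z points along the fingers, y is the line along which they close (so a half turn about z gives the same grasp; the last joint's range is limited). The gripper opens to 94 mm and grips with 3 to 60 N. Pads are 16 mm wide; open, the fingers measure 119 mm over their backs; the gripper's body (75 mm by 177 mm) begins 78 mm behind the grasp point.
Start: joints at [-1.426, 0.087, 1.371, -0, 1.684, -0.103], TCP at [0.135, -0.533, 0.19] pointing down, gripper open.
Joint ranges: [-3.1, 3.1], [-0.76, 2.03], [0.27, 2.55], [-1.08, 4.22], [0.17, 2.65], [-2.57, 2.57]. Speed limits (rad/s): [2.79, 2.79, 3.14, 3.14, 3.14, 3.14].

### API

Orientations are given as [roll, pitch, yaw] about the fixed x, y, z axes, in that order (R = Rz(yaw) Ry(pitch) Rx(roll)).
In Python, from bench import robot, snapshot, close_job, spotter gives the robot as it stands. The module is installed in compiled form; this text tells all that it offers.
- The arm moves only by the tool servo_tool, never from a script. Its argument "commands" is one flat list of numbers, 7 for each row, row after row: the shift along the tool's x, y, z in m, then the turn, a rotation vector about the tool's x, y, z in degrees, then the finger opening in m, from 0 to 0.094. In form: [x, y, z, ax, ay, az, grip, x, y, z, ax, ay, az, grip, ...]. A call has 1 to 10 rows; each row is the pose to reach, as a shift and turn from the pose commanded when the call began, along the tool's axes at that moment; what a row does not reach only later rows make up. A row lasts 1/8 s, in which the tool goes at most 62.5 mm and 10.7 degrees, less where a joint would pass 70% of its speed; a pose out of reach is approached as far as the arm can. A call with a gripper value outside its range is refused whole. The fingers move at their own pace and stop on an object; the grip force is fixed at half the most. Time passes only in rows, so rows that repeat a pose let the fingers close. It gives the time, the measured TCP pose, the force, the opening and the grip force at its end, in the units of the state.
- robot.get_obs(): the state, without advancing time (a new reading comes with each control period).
- snapshot(name): name is "side" or "top"; returns a dict with "img" (420x560x3 uint8, blue, green, red), "camera_matrix" (3x3 intrinsics, pixels), "extrinsics" (4x4, takes a point from camera to world coordinates). Camera axes: x right, y down, z forward; pixel columns grow to the right and rows downward; lengths in m; the calibration is good to about 2 mm. A picture is of the moment at which its call begins. There is no depth.
- close_job(): hands the job in; it is judged then, once.
Trained networks look in a picture, given as the dict that the camera call returned (one of the last four; its "shot" number tells which), for a name from the list of things; names that differ only in an ending like _2 or _b are one class to them, and where a whole thing is asked for, a point or a joint stands for the part that bears it (a point fixed in the world has none). Each returns a list of dicts, best first, with "conf" (0 to 1); they miss things now and then, are a little off and sometimes report something else, mostly with a low value. They report only what shows in the picture. A call takes as long as a camera call.
- spotter.trace(name, picture): "region" (420x560 bool, what is visible of it) and "box" ([left, top, width, height] in pixels, round what is visible of it).
The state is a dict: "time": time; "joint_positions": joint angles; "qvel": joint speeds; "joint_torque": joint torques, N m; "tool_pos": TCP position; "ee_rot": TCP orientation; "wrist_force": force on the tool from outside, world axes, zero at the start; "wrist_torque": the same for the moment, N m; "width": finger opening in m; "finger_force": force on a finger pad.
Only numpy, scipy, OpenCV 4.12 (cv2) and the standard library are available. Lean on these libraries where they do the work, as an engineer would, in place of code of your own. Each camera call takes 0.05 s, during which the arm holds its last target. There are 200 camera calls.

### The job

Slide the wooden display board, with the two honey jars standing on it, across the stall table until it lies centred and square on the blue place mat; do not lift the board and keep its jars on their cork spots. Then stand the loose amber honey jar (gold lid, not the cream honey with the green lid) upright on the board's free cork spot, set down rather than dropped, and leave the cream jar, the cash tin and the bread crate where they are.

Things in the scene. Friction and masses are not known exactly. Their poses are not given: they have to be found in the camera images.
- board: loose pale wood board, 180 (its x) x 120 (its y) x 24 mm thick, 0.5 kg, too wide to grasp; origin: centre of its underside. Cork discs 58 mm across lie flush in its top at x = -60, 0 and +60 mm; jars stand on -60 and 0; the disc at +60 (end away from the robot) is free. Starts left of the mat, its x within 17 degrees of world x
- mat: flat blue place mat with a thin white border line, 224 (its x) x 164 mm (its y), 1.5 mm thick, fixed, no obstacle: things slide on to it without a step and rest at table height; origin: its centre. The board belongs centred on it, long side along its long side
- spot_near (a point): centre of the board's cork disc at -60 mm, on the board's top face 24 mm up; the first jar stands here
- spot_middle (a point): centre of the board's middle cork disc, on the top face; the second jar stands here
- spot_free (a point): centre of the board's free cork disc at +60 mm, on the top face; the loose jar goes here
- jar_near: amber honey jar with a gold lid and a paper label, 52 mm diameter, 62 mm tall, about 0.19 kg; origin: centre of its underside, z up; stands on spot_near of the board
- jar_middle: amber honey jar with a gold lid and a paper label, 52 mm diameter, 62 mm tall, about 0.19 kg; origin: centre of its underside, z up; stands on spot_middle of the board
- jar_loose: amber honey jar with a gold lid and a paper label, 52 mm diameter, 62 mm tall, about 0.19 kg; origin: centre of its underside, z up; stands alone on the table to the right of the mat; to be added to the board
- jar_cream: bystander: cream honey jar, white with a green lid, same size as the amber jars, origin likewise; stands on the table near the loose amber jar
- cash_tin: bystander: red cash tin 90 x 150 x 55 mm with a small wire handle on top (to 71 mm), beyond the work; origin: centre of its underside
- bread_crate: bystander: wooden crate of bread sticks, 240 x 180 x 100 mm (sticks to 112 mm), at the left of the table; origin: centre of its underside

How it is judged:
By the outcome, as a careful person would: the job done as asked, in the order asked, and still so for the second after the job is handed in, with the robot touching nothing.
It also fails if it takes over 69 s, if anything falls off the work surface, if the arm or the gripper's body presses on something with over 40 N, if the wrist force passes 120 N, or if a joint passes its speed limit or range.

## Working session

There is one attempt and no reset: what is moved stays moved. The work goes in short steps, Python scripts to look and compute and a tool call to move; the robot and the scene stay as the last step left them, time stands still between calls to the robot, and variables do not carry over. Pictures are saved under pics/ and viewed, at most 10 in all, crops included, and the job is handed in when it is done.

Besides the shell and the picture viewer there is one more tool, called after "Emit:" in YAML: its name, and indented under it one key for each argument. servo_tool: Moves the arm, as the interface text tells. Its arguments: {"type":"object","properties":{"commands":{"type":"array","items":{"type":"number"}}},"required":["commands"]}

```bash
mkdir -p pics; cat > h.py <<'E'
import numpy as np, cv2
from bench import robot, snapshot, close_job, spotter
def toworld(p,px,z):
    K=p["camera_matrix"];T=p["extrinsics"]
    px=np.atleast_2d(px).astype(float)
    d=np.c_[px,np.ones(len(px))]@np.linalg.inv(K).T@T[:3,:3].T
    o=T[:3,3]; return (o+d*((z-o[2])/d[:,2])[:,None])[:,:2]
def proj(p,w):
    K=p["camera_matrix"];T=np.linalg.inv(p["extrinsics"])
    c=np.atleast_2d(w)@T[:3,:3].T+T[:3,3]; c=c@K.T; return c[:,:2]/c[:,2:]
def rect(p,reg,z):
    cs,_=cv2.findContours(reg.astype(np.uint8),cv2.RETR_EXTERNAL,cv2.CHAIN_APPROX_NONE)
    c=max(cs,key=cv2.contourArea)[:,0]
    return cv2.minAreaRect((toworld(p,c,z)*1000).astype(np.float32))
E
python3 - <<'E'
from h import *
t=snapshot("top"); s=snapshot("side")
cv2.imwrite("pics/a.png",np.vstack([t["img"],s["img"]])[:, :] if 0 else t["img"]); cv2.imwrite("pics/b.png",s["img"])
for n in ["board","mat","jar_near","jar_loose","jar_cream","cash_tin","bread_crate"]:
  for p,nm in ((t,"top"),(s,"side")):
    for r in spotter.trace(n,p):
        if r["conf"]<.3: continue
        z={"board":.024,"mat":.0015,"cash_tin":.055,"bread_crate":.1}.get(n,.062)
        print(n,nm,round(r["conf"],2),r["box"],np.round(rect(p,r["region"],z)[0]),np.round(rect(p,r["region"],z)[1:][0]),round(rect(p,r["region"],z)[2],1))
print(t["extrinsics"].round(3),s["extrinsics"].round(3)); print(t["camera_matrix"][0]); o=robot.get_obs(); print(o, robot.tips_ahead)
E
```

```text
board top 0.91 [229.0, 179.6, 49.6, 73.2] [578. 156.] [120. 181.] 87.6
board side 0.76 [253.7, 225.8, 74.0, 47.3] [575. 170.] [146. 184.] 88.4
mat top 0.56 [317.4, 197.4, 72.5, 90.3] [ 514. -103.] [164. 226.] 86.9
mat side 0.82 [290.0, 176.7, 81.1, 47.2] [ 514. -104.] [175. 231.] 86.1
mat side 0.5 [250.7, 222.8, 77.2, 47.8] [580. 143.] [150. 188.] 88.5
jar_near top 0.92 [245.9, 227.2, 20.0, 23.4] [518. 155.] [52. 48.] 46.0
jar_near side 0.63 [303.3, 223.3, 25.3, 31.4] [518. 163.] [ 50. 111.] 10.2
jar_loose top 0.66 [444.4, 251.5, 26.5, 20.1] [ 459. -350.] [50. 63.] 0.6
jar_loose top 0.61 [233.1, 182.4, 46.7, 72.9] [572. 154.] [118. 177.] 88.9
jar_loose side 0.61 [350.9, 141.9, 15.5, 20.6] [ 458. -313.] [ 50. 140.] 2.4
jar_cream top 0.82 [435.8, 204.1, 27.0, 23.1] [ 583. -334.] [50. 65.] 36.7
cash_tin top 0.69 [233.3, 116.9, 63.4, 42.7] [782. 131.] [151. 102.] 83.9
cash_tin side 0.66 [198.1, 197.7, 47.8, 51.9] [776. 157.] [195. 114.] 85.6
cash_tin side 0.47 [257.2, 223.3, 71.8, 48.5] [569. 200.] [138. 176.] 87.8
bread_crate top 0.81 [54.8, 162.0, 94.2, 103.1] [571. 527.] [210. 243.] 8
[... 393 characters left out ...]
nt_positions': array([-1.42613382e+00,  8.71451260e-02,  1.37066393e+00, -4.11563554e-05,
        1.68359145e+00, -1.03105282e-01]), 'qvel': array([ 8.48446161e-04,  1.37303660e-04, -1.48770328e-04,  7.68070477e-04,
       -3.64938800e-05,  1.05094944e-03]), 'joint_torque': array([-2.38170534e-03, -3.39992380e+01, -3.02576387e+01,  7.18015549e-02,
        2.34211818e-02,  6.24522940e-06]), 'tool_pos': array([ 0.13486534, -0.53324374,  0.18995423]), 'ee_rot': array([3.14140574e+00, 6.04529487e-05, 2.47763144e-01]), 'wrist_force': array([-0.11421819,  0.47269551, -0.18635496]), 'wrist_torque': array([0.04317665, 0.03342587, 0.04100301]), 'finger_force': 0.0, 'width': 0.09397465071460816} 0.011
```

View pics/a.png

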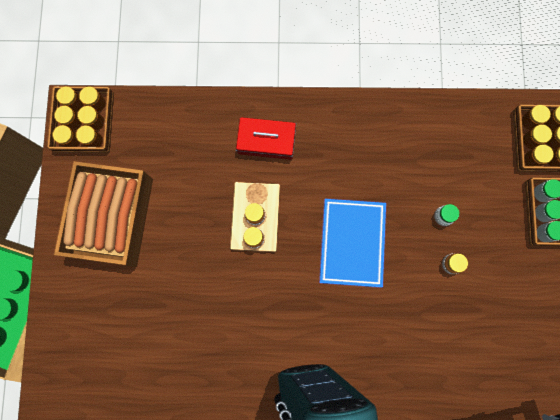

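View pics/b.png

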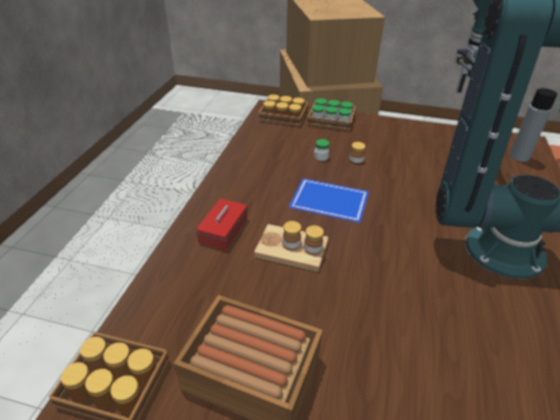

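The top view shows the board at about px (255,217) with jars on its two near spots, the mat at (353,243), the loose amber jar at (457,263) and the cream jar at (447,215). The spotter's centres match these. Next I'll get sub-pixel fits and a move helper.

```bash
cat >> h.py <<'E'
from scipy.optimize import minimize
from scipy.spatial.transform import Rotation as Ro
U=6
def fit(p,dims,x0,ztop,ch=0,pad=14):
    """fit (x,y,yaw deg) of a flat box by silhouette (external contour of bright mask)"""
    def sil(q):
        a=np.radians(q[2]);c,s=np.cos(a),np.sin(a)
        P=[(q[0]+c*u*dims[0]/2-s*v*dims[1]/2,q[1]+s*u*dims[0]/2+c*v*dims[1]/2,z) for u in(-1,1) for v in(-1,1) for z in(0,ztop)]
        return proj(p,P)
    b=sil(x0); l=(b.min(0)-pad).astype(int); h=(b.max(0)+pad).astype(int)
    im=p["img"][l[1]:h[1],l[0]:h[0],ch]
    big=cv2.resize(im,None,fx=U,fy=U,interpolation=cv2.INTER_CUBIC)
    t,m=cv2.threshold(big,0,255,cv2.THRESH_OTSU)
    cs,_=cv2.findContours(m,cv2.RETR_EXTERNAL,cv2.CHAIN_APPROX_NONE)
    M=np.zeros_like(m);cv2.drawContours(M,[max(cs,key=cv2.contourArea)],-1,255,-1)
    def cost(d):
        hull=cv2.convexHull((((sil(np.array(x0)+d*[.001,.001,1])-l+.5)*U-.5)*16).round().astype(np.int32))
        g=np.zeros_like(M);cv2.fillPoly(g,[hull],255,shift=4);return (g!=M).mean()
    r=min((minimize(cost,d0,method="Nelder-Mead",options=dict(initial_simplex=np.array(d0)+[[0,0,0],[6,0,0],[0,6,0],[0,0,3]])) for d0 in ([0,0,0],[3,-3,1])),key=lambda r:r.fun)
    return np.array(x0)+r.x*[.001,.001,1],round(r.fun,4)
def lid(p,x0,z=.062,r=45,zb=0):
    """fit amber lid centre -> world xy : yellow lid centroid at top height"""
    c=proj(p,[*x0,z+zb])[0]; hsv=cv2.cvtColor(p["img"],cv2.COLOR_BGR2HSV)
    m=cv2.inRange(hsv,(22,150,150),(34,255,255)); g=np.zeros_like(m);cv2.circle(g,tuple(int(v) for v in c.round()),10,255,-1)
    ys,xs=np.nonzero(m&g); (cc,rr)=cv2.minEnclosingCircle(np.c_[xs,ys].astype(np.float32))
    return toworld(p,[cc],z+zb)[0],toworld(p,[[xs.mean(),ys.mean()]],z+zb)[0],len(xs)
def mv(x,y,z,yaw):
    o=robot.get_obs(); q=o["ee_rot"]; R=Ro.from_euler("xyz",q); 
    d=R.inv().apply(np.array([x,y,z])-o["tool_pos"]); az=(R.inv()*Ro.from_euler("xyz",[180,0,yaw],degrees=True)).as_rotvec(degrees=True)
    print("shift",d.round(4),"turn",az.round(2))
def st():
    o=robot.get_obs(); print(round(o["time"],2),o["tool_pos"].round(4),np.degrees(o["ee_rot"]).round(2),o["wrist_force"].round(1),o["width"].round(4),o["finger_force"])
E
python3 - <<'E'
from h import *
t=snapshot("top");s=snapshot("side")
for p in (t,s):
    print("mat",fit(p,(.224,.164),[.514,-.103,-3],.0015))
    print("board",fit(p,(.18,.12),[.578,.156,-2.5],.024,1 if p is t else 2))
print(lid(t,(.455,-.335)),lid(t,(.518,.155),zb=.024),lid(t,(.578,.155),zb=.024))
mv(.565,.26,.12,87)
E
```

```text
mat (array([ 0.51480884, -0.10233195, -3.45297784]), np.float64(0.0031))
board (array([ 0.57935716,  0.15682366, -2.0550957 ]), np.float64(0.0286))
mat (array([ 0.51395955, -0.10186573, -3.13369086]), np.float64(0.0059))
board (array([ 0.58105999,  0.13905513, -1.53269935]), np.float64(0.1436))
(array([ 0.45876693, -0.34950909]), array([ 0.4573642 , -0.34231931]), 17) (array([0.51877596, 0.15779456]), array([0.50800888, 0.15538825]), 20) (array([0.57683322, 0.15497935]), array([0.565048  , 0.15354618]), 17)
shift [ 0.6115 -0.6635  0.0698] turn [ 1.00e-02  1.00e-02 -7.28e+01]
```

Emit:
servo_tool:
  commands: [0.04,-0.04,0,0,0,-5,0.094,0.08,-0.09,0,0,0,-12,0.094,0.12,-0.13,0,0,0,-20,0.094,0.16,-0.18,0,0,0,-28,0.094,0.2,-0.22,0,0,0,-36,0.094,0.24,-0.26,0,0,0,-44,0.094,0.28,-0.31,0,0,0,-52,0.094,0.32,-0.35,0,0,0,-60,0.094,0.36,-0.39,0,0,0,-68,0.094,0.4,-0.43,0,0,0,-72.8,0.094]

```text
time: 2.15
tool_pos: [0.418, -0.0164, 0.1903]
ee_rot: [3.14, 0.001, 1.522]
wrist_force: [0.5, -0.5, -0.1]
width: 0.0943
finger_force: 0.0
```

```bash
python3 - <<'E'
from h import *
st(); mv(.566,.255,.12,87.5); mv(.566,.255,.018,87.5)
E
```

```text
Traceback (most recent call last):
  File "h.py", line 46, in st
    o=robot.get_obs(); print(round(o["time"],2),o["tool_pos"].round(4),np.degrees(o["ee_rot"]).round(2),o["wrist_force"].round(1),o["width"].round(4),o["finger_force"])
                                                                                                                                  ^^^^^^^^^^^^^^^^
AttributeError: 'float' object has no attribute 'round'
```

```bash
sed -i 's/o\["width"\].round(4)/round(float(o["width"]),4)/' h.py; python3 - <<'E'
from h import *
st(); mv(.566,.255,.12,87.5); mv(.566,.255,.018,87.5)
E
```

```text
2.15 [ 0.418  -0.0164  0.1903] [1.7991e+02 4.0000e-02 8.7190e+01] [ 0.5 -0.5 -0.1] 0.0943 0.0
shift [0.2784 0.1345 0.0703] turn [ 0.09  0.04 -0.31]
shift [0.2785 0.1343 0.1723] turn [ 0.09  0.04 -0.31]
```

Emit:
servo_tool:
  commands: [0.05,0.024,0,0,0,-0.3,0.094,0.1,0.048,0,0,0,-0.3,0.094,0.15,0.072,0,0,0,-0.3,0.094,0.2,0.096,0,0,0,-0.3,0.094,0.25,0.12,0.01,0,0,-0.3,0.094,0.278,0.134,0.05,0,0,-0.3,0.094,0.278,0.134,0.1,0,0,-0.3,0.094,0.278,0.134,0.14,0,0,-0.3,0.094,0.278,0.134,0.172,0,0,-0.3,0.094,0.278,0.134,0.172,0,0,-0.3,0.094]

```text
time: 3.4
tool_pos: [0.5629, 0.2514, 0.0142]
ee_rot: [-3.134, 0.003, 1.524]
wrist_force: [0.2, 0.0, -0.6]
width: 0.0941
finger_force: 0.0
```

```bash
python3 - <<'E'
from h import *
st(); mv(.566,-.03,.018,87.5); t=snapshot("top");s=snapshot("side")
cv2.imwrite("pics/c.png",np.hstack([cv2.resize(t["img"][140:300,190:400],None,fx=1.9,fy=2.4),cv2.resize(s["img"][150:310,200:400],None,fx=1.9,fy=2.4)]))
E
```

```text
3.4 [0.5629 0.2514 0.0142] [-1.7959e+02  1.7000e-01  8.7300e+01] [ 0.2  0.  -0.6] 0.0941 0.0
shift [-0.281   0.0163 -0.0031] turn [-0.41  0.17 -0.2 ]
```

View pics/c.png

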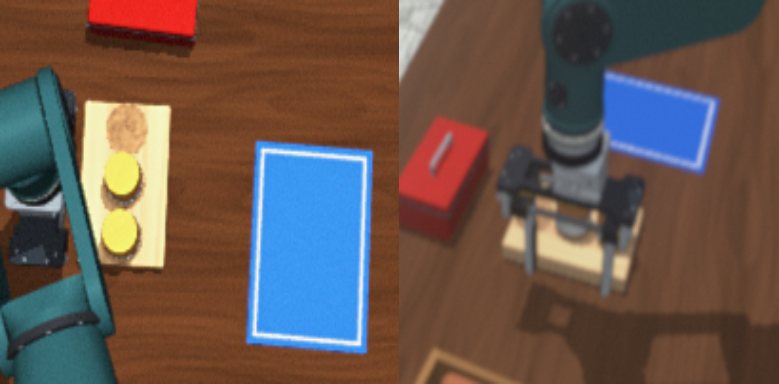

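The fingers are down left of the board, about 27 mm clear of it; jars are still on their spots. I'll push along the mat's -y.

Emit:
servo_tool:
  commands: [-0.008,0,-0.004,0,0,0.6,0.094,-0.016,0,-0.004,0,0,0.6,0.094,-0.02,0,-0.004,0,0,0.6,0.094,-0.024,0,-0.004,0,0,0.6,0.094,-0.028,0,-0.004,0,0,0.6,0.094,-0.033,0,-0.004,0,0,0.6,0.094,-0.039,0,-0.004,0,0,0.6,0.094,-0.046,0,-0.004,0,0,0.6,0.094,-0.054,0,-0.004,0,0,0.6,0.094,-0.062,0,-0.004,0,0,0.6,0.094]

```text
time: 4.75
tool_pos: [0.5626, 0.1899, 0.0219]
ee_rot: [3.142, -0.0, 1.513]
wrist_force: [-0.5, 1.1, -0.9]
width: 0.094
finger_force: 0.3
```

Emit:
servo_tool:
  commands: [-0.008,0,0,0,0,0,0.094,-0.016,0,0,0,0,0,0.094,-0.024,0,0,0,0,0,0.094,-0.032,0,0,0,0,0,0.094,-0.04,0,0,0,0,0,0.094,-0.048,0,0,0,0,0,0.094,-0.056,0,0,0,0,0,0.094,-0.064,0,0,0,0,0,0.094,-0.072,0,0,0,0,0,0.094,-0.08,0,0,0,0,0,0.094]

```text
time: 6.0
tool_pos: [0.5581, 0.1099, 0.0219]
ee_rot: [3.141, 0.0, 1.513]
wrist_force: [0.6, 0.2, -0.1]
width: 0.0939
finger_force: 0.1
```

```bash
python3 - <<'E'
from h import *
st(); t=snapshot("top"); print(fit(t,(.18,.12),[.571,.042,-3],.024,1))
cv2.imwrite("pics/d.png",np.hstack([cv2.resize(t["img"][140:300,190:400],None,fx=3,fy=3)]))
E
```

```text
6.0 [0.5581 0.1099 0.0219] [1.7999e+02 2.0000e-02 8.6700e+01] [ 0.6  0.2 -0.1] 0.0939 0.12956926213892744
(array([ 0.52752555, -0.11143378, 86.85250016]), np.float64(0.043))
```

View pics/d.png

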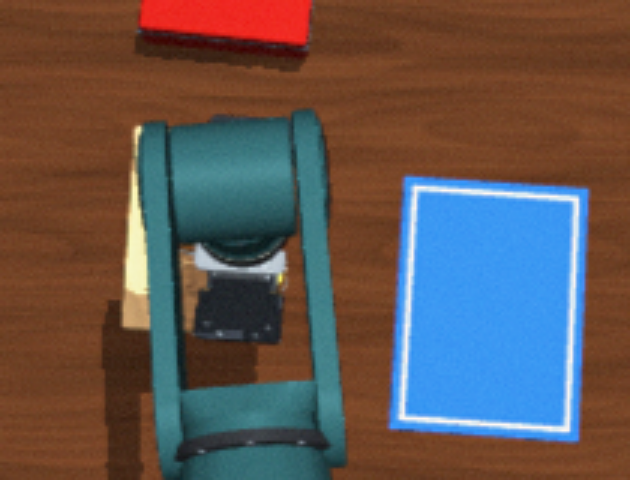

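The board looks unmoved under the arm, so I'll check from the side.

```bash
python3 - <<'E'
from h import *
s=snapshot("side")
cv2.imwrite("pics/e.png",cv2.resize(s["img"][150:310,200:400],None,fx=3.5,fy=3.5))
for z in (0,.0219): print(proj(s,[.558,.11,z]), proj(s,[.579,.156,.024]))
E
```

```text
[[301.89627899 239.71166981]] [[291.33348625 242.88114343]]
[[302.28888686 234.04797592]] [[291.33348625 242.88114343]]
```

View pics/e.png

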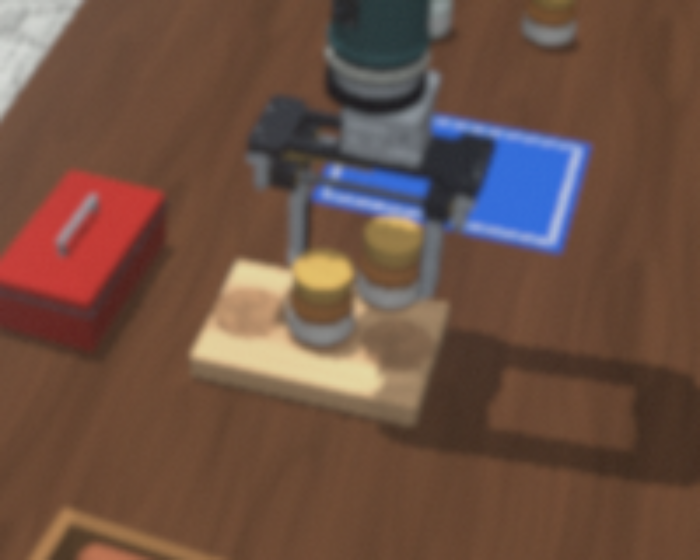

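The fingers passed over the board without moving it and pushed jar_near towards -y. I'll quantify that before moving anything.

```bash
python3 - <<'E'
from h import *
st(); t=snapshot("top"); s=snapshot("side")
for z in (.062,.086): print("top yellow",toworld(t,[284,233],z), "side lid c", toworld(s,[200+393/3.5,150+233/3.5],z))
for z in (0,.024): print("side base c", toworld(s,[200+390/3.5,150+288/3.5],z))
print("board fit side",fit(s,(.18,.12),[.579,.156,-2],.024,2))
print("board corners px zoom",((proj(s,[[.579+a*.09,.156+b*.06,.024] for a in(-1,1) for b in (-1,1)])-[200,150])*3.5).round())
for z in (0,.011,.024,.04,.06):
  print(z,((proj(s,[[.505,.113,z],[.611,.107,z]])-[200,150])*3.5).round())
for n in("jar_near",):
  for p in (t,s):
    for r in spotter.trace(n,p): print(r["conf"],r["box"])
E
```

```text
6.1 [0.5581 0.1095 0.0219] [1.800e+02 4.000e-02 8.664e+01] [-0.5 -0.5  1.3] 0.0941 0.11887620614515981
top yellow [[0.52982924 0.07920224]] side lid c [[0.53900108 0.07418073]]
top yellow [[0.52710794 0.07893906]] side lid c [[0.53488287 0.10282243]]
side base c [[0.53795737 0.07130278]]
side base c [[0.53417011 0.09792992]]
board fit side (array([0.58543989, 0.14005707, 0.03848196]), np.float64(0.1473))
board corners px zoom [[445. 297.]
 [418. 401.]
 [231. 257.]
 [188. 355.]]
0 [[420. 329.]
 [295. 300.]]
0.011 [[421. 319.]
 [295. 290.]]
0.024 [[422. 307.]
 [296. 278.]]
0.04 [[424. 292.]
 [296. 263.]]
0.06 [[426. 273.]
 [297. 244.]]
0.59 [298.3, 212.4, 24.6, 25.3]
```

Emit:
servo_tool:
  commands: [0,-0.008,0,0,0,0,0.094,0,-0.016,0,0,0,0,0.094,0,-0.023,0,0,0,0,0.094,-0.005,-0.023,0,0,0,0,0.094,-0.01,-0.023,0,0,0,0,0.094,-0.01,-0.023,0,0,0,0,0.094]

```text
time: 7.05
tool_pos: [0.5347, 0.1014, 0.0219]
ee_rot: [3.141, 0.0, 1.512]
wrist_force: [-0.2, 0.4, -1.0]
width: 0.0943
finger_force: 0.0
```

```bash
python3 - <<'E'
from h import *
st(); s=snapshot("side")
cv2.imwrite("pics/f.png",cv2.resize(s["img"][180:280,240:350],None,fx=6,fy=6,interpolation=cv2.INTER_CUBIC))
for z in (0,.01,.03): print(proj(s,[[.563-.053,.254,z],[.563+.053,.249,z]]).round())
E
```

```text
7.05 [0.5347 0.1014 0.0219] [1.7999e+02 1.0000e-02 8.6650e+01] [-0.2  0.4 -1. ] 0.0943 0.0
[[308. 280.]
 [269. 270.]]
[[308. 277.]
 [269. 268.]]
[[309. 272.]
 [269. 262.]]
```

View pics/f.png

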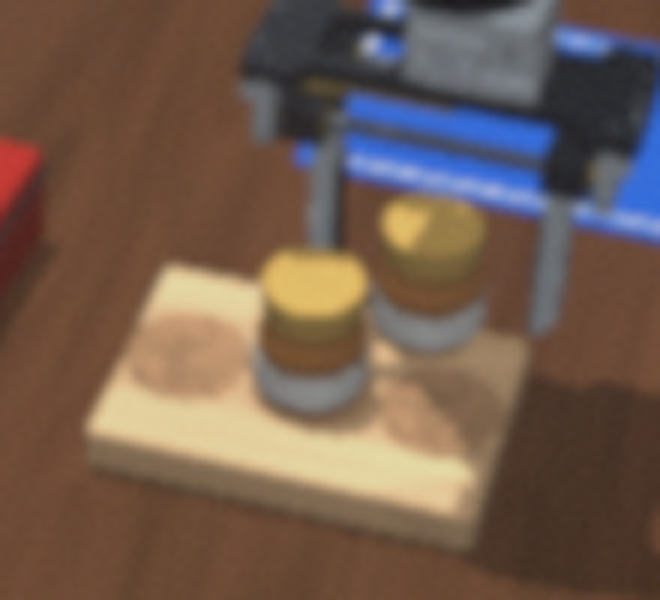

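The jar stands upright between the fingers, base at px (311,236), half over the board's far edge. The fingertips show about 27 mm higher than the reported TCP implies, at z ≈ TCP + 0.016. I'll grip it and put it back.

Emit:
servo_tool:
  commands: [0,0,0,0,0,0,0.08,0,0,0,0,0,0,0.07,0,0,0,0,0,0,0.062,0,0,0,0,0,0,0.056,0,0,0,0,0,0,0.052,0,0,0,0,0,0,0.046,0,0,0,0,0,0,0.04,0,0,0,0,0,0,0.04]

```text
time: 8.1
tool_pos: [0.5346, 0.1019, 0.0219]
ee_rot: [3.141, 0.0, 1.513]
wrist_force: [0.6, 0.1, 0.1]
width: 0.0514
finger_force: 30.0
```

```bash
python3 - <<'E'
from h import *
st(); t=snapshot("top");s=snapshot("side")
# offset check: right finger end in last picture at px (330.5,235)
for z in (.02,.03,.04): print(z,proj(s,[.482,.104,z]))
E
```

```text
8.1 [0.5346 0.1019 0.0219] [179.99   0.    86.69] [0.6 0.1 0.1] 0.0514 29.999664255883545
0.02 [[329.09177735 238.11363716]]
0.03 [[329.41591625 235.48771074]]
0.04 [[329.74347451 232.83408329]]
```

Emit:
servo_tool:
  commands: [0,0,-0.006,0,0,0,0.04,0,0,-0.02,0,0,0,0.04,0,0,-0.04,0,0,0,0.04,0,0,-0.06,0,0,0,0.04,0,0,-0.08,0,0,-8,0.04,0.01,-0.004,-0.08,0,0,-18,0.04,0.02,-0.008,-0.08,0,0,-28,0.04,0.03,-0.012,-0.08,0,0,-38,0.04,0.043,-0.016,-0.08,0,0,-48,0.04,0.055,-0.021,-0.08,0,0,-58,0.04]

```text
time: 9.45
tool_pos: [0.5167, 0.1584, 0.1028]
ee_rot: [3.141, 0.0, 2.531]
wrist_force: [-0.1, -0.1, -1.4]
width: 0.0513
finger_force: 30.0
```

```bash
python3 - <<'E'
from h import *
st(); mv(.517,.158,.1,177.7);mv(.517,.158,.0225,177.7)
E
```

```text
9.45 [0.5167 0.1584 0.1028] [1.7997e+02 3.0000e-02 1.4503e+02] [-0.1 -0.1 -1.4] 0.0513 29.996612747199833
shift [-0.0005 -0.0002  0.0028] turn [ 2.000e-02  3.000e-02 -3.267e+01]
shift [-0.0005 -0.0002  0.0803] turn [ 2.000e-02  3.000e-02 -3.267e+01]
```

Emit:
servo_tool:
  commands: [0,0,0,0,0,-10,0.04,0,0,0,0,0,-20,0.04,0,0,0,0,0,-29,0.04,0,0,0.01,0,0,-32.6,0.04,0,0,0.03,0,0,-32.6,0.04,0,0,0.05,0,0,-32.6,0.04,0,0,0.062,0,0,-32.6,0.04,0,0,0.07,0,0,-32.6,0.04,0,0,0.07,0,0,-32.6,0.04]

```text
time: 10.58
tool_pos: [0.5165, 0.158, 0.0317]
ee_rot: [-3.141, -0.001, 3.094]
wrist_force: [-0.2, -0.3, -2.4]
width: 0.0514
finger_force: 30.0
```

```bash
python3 - <<'E'
from h import *
st(); mv(.517,.158,.0222,177.7); s=snapshot("side")
cv2.imwrite("pics/g.png",cv2.resize(s["img"][180:280,240:350],None,fx=6,fy=6,interpolation=cv2.INTER_CUBIC))
print((proj(s,[[.518,.158,.034],[.518,.158,.096],[.518,.158,.024]])-[240,180])*6)
E
```

```text
10.57 [0.5165 0.158  0.0317] [-1.7999e+02 -3.0000e-02  1.7730e+02] [-0.2 -0.3 -2.4] 0.0514 29.998877691105008
shift [-0.0005  0.      0.0095] turn [-0.01 -0.03 -0.4 ]
[[438.77687961 389.31648033]
 [448.31481276 286.53649325]
 [437.29808841 405.2518132 ]]
```

View pics/g.png

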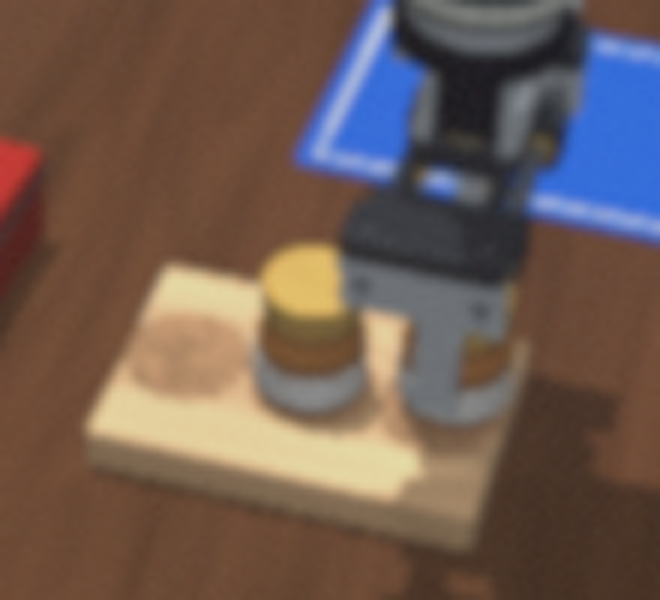

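```bash
python3 - <<'E'
from h import *
s=snapshot("side");t=snapshot("top")
f=lambda P,sc=6:((proj(s,P)-[240,180])*sc).round(0)
print(f([[.578,.1555,.024],[.578,.1555,.086]]),f([[.518-.026,.158,.034],[.518+.026,.158,.034],[.578-.026,.1555,.024],[.578+.026,.1555,.024]]))
for n in("jar_near","jar_middle"):
  for p in (t,s):
    for r in spotter.trace(n,p): print(n,"top" if p is t else "side",round(r["conf"],2),r["box"], (np.array(r["box"][:2])-[240,180])*6)
E
```

```text
[[310. 377.]
 [315. 275.]] [[495. 400.]
 [383. 379.]
 [366. 388.]
 [256. 366.]]
jar_near top 0.57 [250.3, 246.3, 10.0, 5.2] [ 61.8 397.8]
jar_near side 0.74 [307.4, 236.8, 22.5, 13.6] [404.4 340.8]
jar_middle side 0.8 [279.5, 222.5, 22.1, 27.5] [237. 255.]
```

Emit:
servo_tool:
  commands: [-0.004,0,0,0,0,0,0.04,-0.009,0,0,0,0,0,0.04,-0.009,0,0.004,0,0,0,0.04,-0.009,0,0.007,0,0,0,0.04,-0.009,0,0.009,0,0,0,0.04,-0.009,0,0.0096,0,0,0,0.04,-0.009,0,0.0096,0,0,0,0.04,-0.009,0,0.0096,0,0,0,0.06,-0.009,0,0.0096,0,0,0,0.075,-0.009,0,0.0096,0,0,0,0.075]

```text
time: 12.18
tool_pos: [0.526, 0.1576, 0.0227]
ee_rot: [3.141, 0.001, 3.094]
wrist_force: [0.2, 0.5, -0.2]
width: 0.0745
finger_force: 0.0
```

```bash
python3 - <<'E'
from h import *
st(); mv(.58,.27,.1,87.5)
E
```

```text
12.18 [0.526  0.1576 0.0227] [1.7999e+02 5.0000e-02 1.7730e+02] [ 0.2  0.5 -0.2] 0.0745 0.0
shift [-0.0487  0.1148 -0.0773] turn [4.00e-02 3.00e-02 8.98e+01]
```

Emit:
servo_tool:
  commands: [0,0,-0.02,0,0,0,0.075,0,0,-0.05,0,0,0,0.094,0,0,-0.085,0,0,6,0.094,-0.005,0.01,-0.085,0,0,16,0.094,-0.012,0.03,-0.085,0,0,26,0.094,-0.02,0.05,-0.085,0,0,36,0.094,-0.028,0.07,-0.085,0,0,46,0.094,-0.036,0.09,-0.085,0,0,56,0.094,-0.043,0.105,-0.085,0,0,66,0.094,-0.049,0.115,-0.085,0,0,76,0.094]

```text
time: 13.42
tool_pos: [0.5803, 0.271, 0.1072]
ee_rot: [3.142, -0.0, 1.763]
wrist_force: [0.0, -0.3, -0.3]
width: 0.0941
finger_force: 0.0
```

Emit:
servo_tool:
  commands: [0,0,0,0,0,10,0.094,0,0,0.03,0,0,13.8,0.094,0,0,0.06,0,0,13.8,0.094,0,0,0.085,0,0,13.8,0.094,0,0,0.1,0,0,13.8,0.094,0,0,0.1,0,0,13.8,0.094,0,0,0.1,0,0,13.8,0.094]

```text
time: 14.3
tool_pos: [0.581, 0.2705, 0.0086]
ee_rot: [3.139, -0.001, 1.527]
wrist_force: [0.8, -0.7, -0.1]
width: 0.0937
finger_force: 0.0
```

```bash
python3 - <<'E'
from h import *
st(); t=snapshot("top"); s=snapshot("side")
cv2.imwrite("pics/h.png",np.hstack([cv2.resize(t["img"][160:270,200:310],(400,400),interpolation=cv2.INTER_CUBIC),cv2.resize(s["img"][180:300,230:350],(400,400),interpolation=cv2.INTER_CUBIC)]))
f=lambda P:((proj(s,P)-[230,180])*400/120).round()
o=robot.get_obs();x,y,_=o["tool_pos"]
for z in (0,.01,.02,.03): print(z,f([[x-.053,y+.003,z],[x+.053,y-.003,z]]).tolist())
print("board",fit(t,(.18,.12),[.579,.156,-2.3],.024,1))
for n in("jar_near","jar_middle"):
    for r in spotter.trace(n,t): print(n,round(r["conf"],2),r["box"])
hsv=cv2.cvtColor(t["img"],cv2.COLOR_BGR2HSV); m=cv2.inRange(hsv,(20,120,120),(36,255,255)); m[:, :225]=0;m[:170]=0;m[270:]=0
n,l,stt,c=cv2.connectedComponentsWithStats(m)
for i in range(1,n):
    if stt[i,4]>30: print(stt[i],c[i],toworld(t,[c[i]],.086),toworld(t,[c[i]],.062))
E
```

```text
14.3 [0.581  0.2705 0.0086] [ 1.7988e+02 -5.0000e-02  8.7500e+01] [ 0.8 -0.7 -0.1] 0.0937 0.0
0 [[232.0, 346.0], [102.0, 313.0]]
0.01 [[233.0, 337.0], [102.0, 304.0]]
0.02 [[233.0, 328.0], [102.0, 295.0]]
0.03 [[234.0, 319.0], [102.0, 286.0]]
board (array([ 0.5798086 ,  0.15684562, -1.73461484]), np.float64(0.0429))
jar_near 0.79 [243.2, 226.0, 21.0, 22.3]
jar_middle 0.93 [247.3, 204.8, 17.9, 19.6]
jar_middle 0.66 [244.9, 227.9, 21.2, 22.2]
[245 203  19  19 266] [253.76691729 211.86090226] [[0.57972444 0.1556277 ]] [[0.5833865  0.15726204]]
[244 225  19  19 279] [253.15770609 234.40143369] [[0.52277079 0.1559362 ]] [[0.52541454 0.15757605]]
[449 254  19  16 262] [457.96183206 261.8740458 ] [[ 0.46015387 -0.35086667]] [[ 0.46167807 -0.35828817]]
```

View pics/h.png

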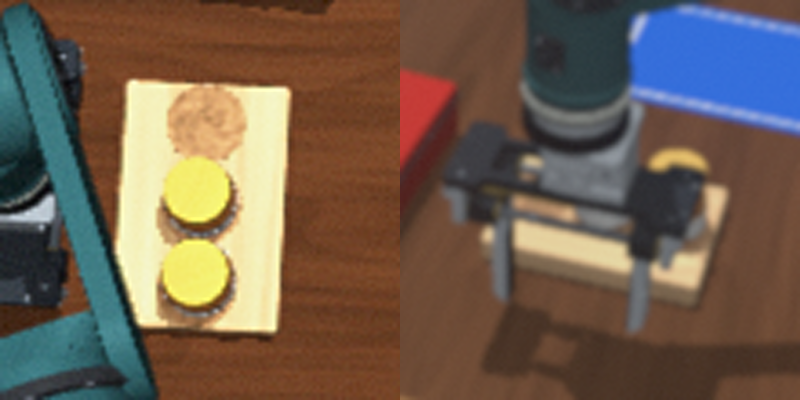

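The board is back as it was, with both jars on their discs; near is about 3 mm too far +x. The tips need TCP z ≈ 0. I'll lower gently and check the force, then push.

Emit:
servo_tool:
  commands: [0,-0.006,0.003,0,0,0,0.094,0,-0.012,0.006,0,0,0.8,0.094,0,-0.014,0.008,0,0,0.8,0.094,-0.01,-0.014,0.0095,0,0,0.8,0.094,-0.02,-0.014,0.0095,0,0,0.8,0.094,-0.03,-0.014,0.0095,0,0,0.8,0.094,-0.036,-0.014,0.0095,0,0,0.8,0.094,-0.04,-0.014,0.0095,0,0,0.8,0.094,-0.044,-0.014,0.0095,0,0,0.8,0.094,-0.048,-0.014,0.0095,0,0,0.8,0.094]

```text
time: 15.75
tool_pos: [0.5642, 0.2239, -0.0021]
ee_rot: [3.141, -0.002, 1.514]
wrist_force: [0.3, 4.8, -1.7]
width: 0.0937
finger_force: 2.3
```

Emit:
servo_tool:
  commands: [-0.003,0,0,0,0,0,0.094,-0.006,0,0,0,0,0,0.094,-0.009,0,0,0,0,0,0.094,-0.012,0,0,0,0,0,0.094,-0.015,0,0,0,0,0,0.094]

```text
time: 16.38
tool_pos: [0.5632, 0.2078, -0.0021]
ee_rot: [3.141, -0.0, 1.513]
wrist_force: [0.5, 5.6, -0.7]
width: 0.094
finger_force: 2.5
```

```bash
python3 - <<'E'
from h import *
st(); t=snapshot("top"); s=snapshot("side")
m=None
hsv=cv2.cvtColor(t["img"],cv2.COLOR_BGR2HSV); m=cv2.inRange(hsv,(20,120,120),(36,255,255)); m[:, :225]=0;m[:170]=0;m[270:]=0
n,l,stt,c=cv2.connectedComponentsWithStats(m)
for i in range(1,n):
    if stt[i,4]>30: print(stt[i],toworld(t,[c[i]],.086))
print("board",fit(t,(.18,.12),[.579,.148,-2.3],.024,1,8))
E
```

```text
16.38 [ 0.5632  0.2078 -0.0021] [ 1.7999e+02 -1.0000e-02  8.6700e+01] [ 0.5  5.6 -0.7] 0.094 2.484731823205948
[253 204  19  18 271] [[0.5774034  0.13504263]]
[256 227  15  19 215] [[0.52110128 0.13134095]]
[449 254  19  16 262] [[ 0.46015387 -0.35086667]]
board (array([ 0.58194962,  0.09835929, 11.41552382]), np.float64(0.107))
```

Emit:
servo_tool:
  commands: [-0.004,0,0,0,0,0,0.094,-0.01,0,0,0,0,0,0.094,-0.018,0,0,0,0,0,0.094,-0.026,0,0,0,0,0,0.094,-0.034,0,0,0,0,0,0.094,-0.042,0,0,0,0,0,0.094,-0.05,0,0,0,0,0,0.094,-0.058,0,0,0,0,0,0.094,-0.066,0,0,0,0,0,0.094,-0.074,0,0,0,0,0,0.094]

```text
time: 17.73
tool_pos: [0.5588, 0.1339, -0.0022]
ee_rot: [-3.141, -0.0, 1.513]
wrist_force: [-0.2, 4.9, 0.2]
width: 0.0939
finger_force: 2.6
```

Emit:
servo_tool:
  commands: [-0.008,0,0,0,0,0,0.094,-0.016,0,0,0,0,0,0.094,-0.024,0,0,0,0,0,0.094,-0.032,0,0,0,0,0,0.094,-0.04,0,0,0,0,0,0.094,-0.048,0,0,0,0,0,0.094,-0.056,0,0,0,0,0,0.094,-0.064,0,0,0,0,0,0.094,-0.072,0,0,0,0,0,0.094,-0.08,0,0,0,0,0,0.094]

```text
time: 18.98
tool_pos: [0.554, 0.0542, -0.0021]
ee_rot: [-3.141, -0.001, 1.513]
wrist_force: [-0.0, 5.9, 0.5]
width: 0.0942
finger_force: 2.7
```

Emit:
servo_tool:
  commands: [-0.008,0,0,0,0,0,0.094,-0.016,0,0,0,0,0,0.094,-0.024,0,0,0,0,0,0.094,-0.032,0,0,0,0,0,0.094,-0.04,0,0,0,0,0,0.094,-0.048,0,0,0,0,0,0.094,-0.056,0,0,0,0,0,0.094,-0.063,0,0,0,0,0,0.094,-0.068,0,0,0,0,0,0.094,-0.07,0,0,0,0,0,0.094]

```text
time: 20.23
tool_pos: [0.5498, -0.0155, -0.0021]
ee_rot: [-3.141, -0.001, 1.513]
wrist_force: [0.6, 5.6, 1.6]
width: 0.094
finger_force: 2.9
```

```bash
python3 - <<'E'
from h import *
st(); mv(.50,.06,.2,87)
E
```

```text
20.23 [ 0.5498 -0.0155 -0.0021] [-1.7995e+02 -6.0000e-02  8.6670e+01] [0.6 5.6 1.6] 0.094 2.9420075565576553
shift [ 0.0727 -0.0543 -0.202 ] turn [-0.05 -0.06 -0.33]
```

Emit:
servo_tool:
  commands: [0.006,0,0,0,0,0,0.094,0.016,0,-0.01,0,0,0,0.094,0.016,0.01,-0.06,0,0,-6,0.094,0.01,0.03,-0.1,0,0,-16,0.094,0,0.06,-0.11,0,0,-26,0.094,-0.012,0.09,-0.11,0,0,-36,0.094,-0.025,0.115,-0.11,0,0,-46,0.094,-0.04,0.13,-0.11,0,0,-56,0.094,-0.055,0.14,-0.11,0,0,-66,0.094,-0.0685,0.147,-0.11,0,0,-76,0.094]

```text
time: 21.48
tool_pos: [0.6932, -0.0932, 0.108]
ee_rot: [-3.14, -0.0, 2.845]
wrist_force: [-1.5, -0.2, 0.3]
width: 0.0937
finger_force: 0.0
```

```bash
python3 - <<'E'
from h import *
st(); mv(.693,-.092,-.002,176.7); t=snapshot("top");s=snapshot("side")
cv2.imwrite("pics/i.png",np.hstack([cv2.resize(t["img"][160:300,290:430],(400,400),interpolation=cv2.INTER_CUBIC),cv2.resize(s["img"][130:250,260:380],(400,400),interpolation=cv2.INTER_CUBIC)]))
hsv=cv2.cvtColor(t["img"],cv2.COLOR_BGR2HSV); m=cv2.inRange(hsv,(20,120,120),(36,255,255)); m[:, :225]=0;m[:170]=0;m[290:]=0
n,l,stt,c=cv2.connectedComponentsWithStats(m)
for i in range(1,n):
    if stt[i,4]>30: print(stt[i],toworld(t,[c[i]],.086))
E
```

```text
21.48 [ 0.6932 -0.0932  0.108 ] [-1.7991e+02 -2.0000e-02  1.6302e+02] [-1.5 -0.2  0.3] 0.0937 0.0
shift [0.0006 0.0013 0.11  ] turn [ -0.09  -0.03 -13.68]
[449 254  19  19 284] [[ 0.45850566 -0.35089719]]
```

View pics/i.png

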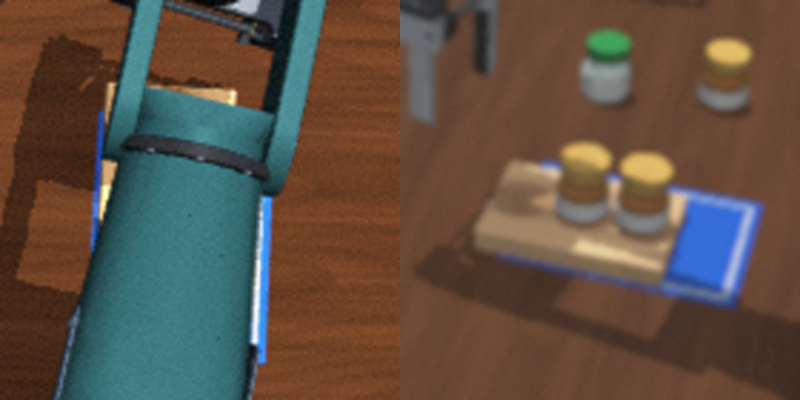

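The board lies square on the mat's upper part with both jars on their discs; it overhangs towards +x by about 5 cm. I'll descend at its far end.

Emit:
servo_tool:
  commands: [0,0.001,0.02,0,0,-7,0.094,0,0.001,0.05,0,0,-13.7,0.094,0,0.001,0.08,0,0,-13.7,0.094,0,0.001,0.1,0,0,-13.7,0.094,0,0.001,0.11,0,0,-13.7,0.094,0,0.001,0.11,0,0,-13.7,0.094]

```text
time: 22.32
tool_pos: [0.6931, -0.0915, -0.0025]
ee_rot: [-3.142, -0.001, 3.078]
wrist_force: [-0.5, 0.5, 0.2]
width: 0.0939
finger_force: 0.0
```

Emit:
servo_tool:
  commands: [0.008,0,0,0,0,0,0.094,0.015,0,0,0,0,0,0.094,0.02,0,0,0,0,0,0.094,0.024,0,0,0,0,0,0.094,0.028,0,0,0,0,0,0.094,0.032,0,0,0,0,0,0.094,0.036,0,0,0,0,0,0.094,0.041,0,0,0,0,0,0.094,0.046,0,0,0,0,0,0.094,0.051,0,0,0,0,0,0.094]

```text
time: 23.58
tool_pos: [0.6424, -0.0885, -0.0021]
ee_rot: [-3.141, 0.001, 3.079]
wrist_force: [4.7, 0.3, -1.6]
width: 0.0941
finger_force: 2.0
```

```bash
python3 - <<'E'
from h import *
st(); o=robot.get_obs()["tool_pos"][:2]-[.5142,-.1021]; print(o@[.998,-.0575],o@[.0575,.998])
E
```

```text
23.57 [ 0.6424 -0.0885 -0.0021] [-1.7999e+02  4.0000e-02  1.7640e+02] [ 4.7  0.3 -1.6] 0.0941 2.049439363181591
0.12716619149153738 0.020929565356136187
```

Emit:
servo_tool:
  commands: [0.004,0,0,0,0,-0.3,0.094,0.009,0,0,0,0,-0.3,0.094,0.014,0,0,0,0,-0.3,0.094,0.018,0,0,0,0,-0.3,0.094,0.021,0,0,0,0,-0.3,0.094,0.023,0,0,0,0,-0.3,0.094,0.023,0,0,0,0,-0.3,0.094,0.01,0,0,0,0,-0.3,0.094,-0.01,0,-0.03,0,0,-0.3,0.094,-0.01,0,-0.1,0,0,-0.3,0.094]

```text
time: 24.82
tool_pos: [0.6499, -0.0886, 0.0859]
ee_rot: [3.14, -0.012, 3.084]
wrist_force: [0.7, 0.0, 0.9]
width: 0.0936
finger_force: 0.0
```

```bash
python3 - <<'E'
from h import *
st(); mv(.535,.02,.105,86.7)
E
```

```text
24.82 [ 0.6499 -0.0886  0.0859] [179.92  -0.69 176.7 ] [0.7 0.  0.9] 0.0936 0.0
shift [ 0.1211  0.1018 -0.0175] turn [-0.47 -0.6  90.  ]
```

Emit:
servo_tool:
  commands: [0.01,0.02,-0.01,0,0,8,0.094,0.02,0.05,-0.018,0,0,18,0.094,0.04,0.09,-0.018,0,0,28,0.094,0.06,0.13,-0.018,0,0,38,0.094,0.08,0.17,-0.018,0,0,48,0.094,0.1,0.21,-0.018,0,0,58,0.094,0.12,0.25,-0.018,0,0,68,0.094,0.12,0.28,-0.018,0,0,78,0.094,0.12,0.3,-0.018,0,0,88,0.094,0.12,0.3,-0.018,0,0,90,0.094]

```text
time: 26.08
tool_pos: [0.5492, 0.2182, 0.1076]
ee_rot: [-3.139, 0.001, 1.516]
wrist_force: [-0.1, -0.9, -0.9]
width: 0.0941
finger_force: 0.0
```

```bash
cat >> h.py <<'E'
def fitm(p,x0,ch=2,k=13):
    q=dict(p); im=cv2.resize(p["img"][:,:,ch],None,fx=1,fy=1); 
    big=cv2.resize(im,None,fx=U,fy=U,interpolation=cv2.INTER_CUBIC)
    # board on mat: R channel, ring removed by opening; outside mat masked
    a=np.radians(-3.3);c,s=np.cos(a),np.sin(a)
    P=proj(p,[(.5142+c*u*.112-s*v*.082,-.1021+s*u*.112+c*v*.082,0) for u,v in((-1,-1),(-1,1),(1,1),(1,-1))])
    M0=np.zeros_like(big);cv2.fillPoly(M0,[((P+.5)*U-.5).round().astype(np.int32)],255); M0=cv2.dilate(M0,np.ones((4*U,4*U)))
    t,m=cv2.threshold(big,150,255,cv2.THRESH_BINARY); m&=M0
    m=cv2.morphologyEx(m,cv2.MORPH_OPEN,np.ones((k,k)))
    cs,_=cv2.findContours(m,cv2.RETR_EXTERNAL,cv2.CHAIN_APPROX_NONE)
    M=np.zeros_like(m);cv2.drawContours(M,[max(cs,key=cv2.contourArea)],-1,255,-1)
    def cost(d):
        g0=np.array(x0)+d*[.001,.001,1];a=np.radians(g0[2]);c,s=np.cos(a),np.sin(a)
        w=[(g0[0]+c*u*.09-s*v*.06,g0[1]+s*u*.09+c*v*.06,z) for u in(-1,1) for v in(-1,1) for z in(0,.024)]
        h=cv2.convexHull((((proj(p,w)+.5)*U-.5)*16).round().astype(np.int32)); g=np.zeros_like(M);cv2.fillPoly(g,[h],255,shift=4);return (g!=M).sum()/(g>0).sum()
    r=min((minimize(cost,d0,method="Nelder-Mead",options=dict(initial_simplex=np.array(d0)+[[0,0,0],[6,0,0],[0,6,0],[0,0,3]])) for d0 in ([0,0,0],[3,-3,1])),key=lambda r:r.fun)
    x=np.array(x0)+r.x*[.001,.001,1]; d=x[:2]-[.5142,-.1021]
    print("board",x.round(4),round(r.fun,3),"u,v mm",np.round(1000*np.array([d@[.998,-.0575],d@[.0575,.998]]),1))
    return M
def lids(t):
    m=cv2.inRange(cv2.cvtColor(t["img"],cv2.COLOR_BGR2HSV),(20,120,120),(36,255,255)); m[:,:225]=0;m[:170]=0;m[310:]=0
    n,l,stt,c=cv2.connectedComponentsWithStats(m)
    for i in range(1,n):
        if stt[i,4]>30: print("lid",stt[i],toworld(t,[c[i]],.086).round(4),toworld(t,[c[i]],.062).round(4))
E
python3 - <<'E'
from h import *
st(); t=snapshot("top"); lids(t)
M=fitm(t,[.521,-.083,-3.3]); print((M>0).sum()/U/U)
cv2.imwrite("pics/j.png",np.hstack([cv2.resize(t["img"][160:300,290:430],(400,400),interpolation=cv2.INTER_CUBIC),cv2.cvtColor(cv2.resize(M[160*U:300*U,290*U:430*U],(400,400)),cv2.COLOR_GRAY2BGR)]))
mv(.513,.0132,.03,86.7)
E
```

```text
26.07 [0.5492 0.2182 0.1076] [-1.7985e+02  8.0000e-02  8.6840e+01] [-0.1 -0.9 -0.9] 0.0941 0.0
lid [341 227  18  20 272] [[ 0.52   -0.0843]] [[ 0.5226 -0.087 ]]
lid [340 250  19  20 285] [[ 0.463  -0.0832]] [[ 0.4646 -0.0858]]
lid [449 254  19  19 285] [[ 0.4584 -0.3509]] [[ 0.4599 -0.3583]]
board [ 0.5203 -0.0854 -3.4076] 0.058 u,v mm [ 5.1 17. ]
3058.222222222222
shift [-0.2056 -0.0246  0.078 ] turn [-0.13  0.1   0.07]
```

View pics/j.png

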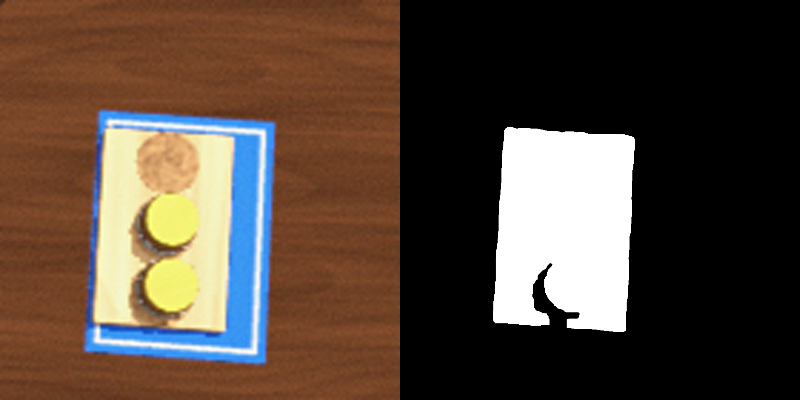

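The board is square on the mat, offset about +5 mm in u and +17 mm in v (toward +y); both jars are on their discs. Now the final y push.

Emit:
servo_tool:
  commands: [-0.03,-0.004,0,0,0,0,0.094,-0.08,-0.01,0,0,0,0,0.094,-0.13,-0.016,0,0,0,0,0.094,-0.175,-0.022,0.02,0,0,0,0.094,-0.2,-0.0246,0.05,0,0,0,0.094,-0.2056,-0.0246,0.08,0,0,0,0.094,-0.2056,-0.0246,0.1,0,0,0,0.094,-0.2056,-0.0246,0.11,0,0,0,0.094,-0.2056,-0.0246,0.11,0,0,0,0.094]

```text
time: 27.25
tool_pos: [0.5128, 0.0129, -0.0022]
ee_rot: [-3.14, 0.0, 1.513]
wrist_force: [-0.9, 0.7, 0.3]
width: 0.0935
finger_force: 0.0
```

```bash
sed -i 's/cv2.drawContours(M,\[max(cs,key=cv2.contourArea)\],-1,255,-1)\n    def cost(d):\n        g0/X/' h.py; python3 - <<'E'
s=open('h.py').read(); i=s.index("def fitm"); s=s[:i]+s[i:].replace("cv2.drawContours(M,[max(cs,key=cv2.contourArea)],-1,255,-1)","cv2.fillPoly(M,[cv2.convexHull(max(cs,key=cv2.contourArea))],255)"); open('h.py','w').write(s)
from h import *
st(); mv(.5142-.008+.073*.0575,-.1021+.0005+.073*.998,-.002,86.7)
E
```

```text
27.25 [ 0.5128  0.0129 -0.0022] [-1.7989e+02  2.0000e-02  8.6710e+01] [-0.9  0.7  0.3] 0.0935 0.0
shift [-0.0418 -0.     -0.0002] turn [-0.11  0.02  0.01]
```

Emit:
servo_tool:
  commands: [-0.008,0,0,0,0,0,0.094,-0.016,0,0,0,0,0,0.094,-0.021,0,0,0,0,0,0.094,-0.025,0,0,0,0,0,0.094,-0.03,0,0,0,0,0,0.094,-0.035,0,0,0,0,0,0.094,-0.039,0,0,0,0,0,0.094,-0.0415,0,0,0,0,0,0.094,-0.042,0,0,0,0,0,0.094,-0.042,0,0,0,0,0,0.094]

```text
time: 28.5
tool_pos: [0.5113, -0.0266, -0.0015]
ee_rot: [3.141, -0.004, 1.514]
wrist_force: [0.3, 5.7, 1.3]
width: 0.094
finger_force: 2.6
```

Emit:
servo_tool:
  commands: [0.01,0,0,0,0,0,0.094,0.06,0,0,0,0,0,0.094,0.11,0,0,0,0,0,0.094,0.16,0,0,0,0,0,0.094,0.2,0,-0.01,0,0,0,0.094]

```text
time: 29.12
tool_pos: [0.5216, 0.1728, 0.0073]
ee_rot: [-3.14, 0.001, 1.514]
wrist_force: [1.0, -0.5, 0.2]
width: 0.0941
finger_force: 0.0
```

```bash
python3 - <<'E'
from h import *
st(); t=snapshot("top"); lids(t); print("mat",fit(t,(.224,.164),[.514,-.102,-3.3],.0015))
M=fitm(t,[.521,-.1,-3.3]); M=fitm(t,[.521,-.1,-3.3],k=19)
E
```

```text
29.12 [0.5216 0.1728 0.0073] [-1.7989e+02  8.0000e-02  8.6760e+01] [ 1.  -0.5  0.2] 0.0941 0.0
lid [346 228  18  19 274] [[ 0.5195 -0.0977]] [[ 0.5221 -0.1006]]
lid [346 250  18  20 282] [[ 0.4625 -0.0965]] [[ 0.464  -0.0994]]
lid [449 254  19  19 285] [[ 0.4584 -0.3509]] [[ 0.4599 -0.3583]]
mat (array([ 0.51493415, -0.10256104, -3.55899769]), np.float64(0.0041))
board [ 0.519  -0.0987 -3.4602] 0.008 u,v mm [4.6 3.7]
board [ 0.519  -0.0987 -3.4602] 0.008 u,v mm [4.6 3.7]
```

Emit:
servo_tool:
  commands: [-0.04,0,0.005,0,0,0,0.094,-0.1,0,0.01,0,0,0,0.094,-0.15,0,0.01,0,0,0,0.094,-0.18,0,0.01,0,0,0,0.094,-0.192,0,0.01,0,0,0,0.094,-0.197,0,0.01,0,0,0,0.094,-0.2,0,0.01,0,0,0,0.094,-0.202,0,0.01,0,0,0,0.094,-0.204,0,0.01,0,0,0,0.094,-0.204,0,0.01,0,0,0,0.094]

```text
time: 30.42
tool_pos: [0.511, -0.0299, -0.0017]
ee_rot: [3.142, -0.003, 1.515]
wrist_force: [0.1, 5.7, 0.3]
width: 0.094
finger_force: 2.6
```

```bash
python3 - <<'E'
from h import *
st(); mv(.5149+.135,-.1026-.135*.06,.11,176.7)
E
```

```text
30.43 [ 0.511  -0.0299 -0.0017] [180.    -0.18  86.8 ] [0.1 5.7 0.3] 0.094 2.6442093774676323
shift [-0.0725  0.1432 -0.112 ] turn [  0.14  -0.14 -89.9 ]
```

Emit:
servo_tool:
  commands: [0.006,0,0,0,0,0,0.094,0.016,0,-0.02,0,0,0,0.094,0.016,0.01,-0.07,0,0,-6,0.094,0.01,0.04,-0.11,0,0,-16,0.094,0,0.07,-0.115,0,0,-26,0.094,-0.015,0.1,-0.115,0,0,-36,0.094,-0.03,0.12,-0.115,0,0,-46,0.094,-0.045,0.135,-0.115,0,0,-56,0.094,-0.06,0.143,-0.115,0,0,-66,0.094,-0.0725,0.145,-0.115,0,0,-76,0.094]

```text
time: 31.68
tool_pos: [0.6518, -0.1138, 0.1127]
ee_rot: [-3.14, -0.0, 2.846]
wrist_force: [-0.4, -0.0, 0.3]
width: 0.0937
finger_force: 0.0
```

```bash
python3 - <<'E'
from h import *
st(); mv(.5149+.135,-.1026-.135*.06,-.002,176.6)
E
```

```text
31.68 [ 0.6518 -0.1138  0.1127] [-1.7991e+02 -2.0000e-02  1.6304e+02] [-0.4 -0.   0.3] 0.0937 0.0
shift [0.0027 0.0026 0.1147] turn [ -0.09  -0.03 -13.56]
```

Emit:
servo_tool:
  commands: [0,0.0026,0.02,0,0,-8,0.094,0.001,0.0026,0.055,0,0,-13.6,0.094,0.001,0.0026,0.09,0,0,-13.6,0.094,0.001,0.0026,0.11,0,0,-13.6,0.094,0.001,0.0026,0.115,0,0,-13.6,0.094,0.001,0.0026,0.115,0,0,-13.6,0.094]

```text
time: 32.42
tool_pos: [0.6519, -0.1106, -0.0009]
ee_rot: [-3.141, 0.001, 3.077]
wrist_force: [-0.4, -0.9, 0.6]
width: 0.0942
finger_force: 0.0
```

```bash
python3 - <<'E'
from h import *
st(); x,y,z=robot.get_obs()["tool_pos"]; print("to go",x-.6157)
E
```

```text
32.42 [ 0.6519 -0.1106 -0.0009] [-1.7996e+02  7.0000e-02  1.7630e+02] [-0.4 -0.9  0.6] 0.0942 0.0
to go 0.0362006354713591
```

Emit:
servo_tool:
  commands: [0.01,0,0,0,0,-0.25,0.094,0.02,0,0,0,0,-0.25,0.094,0.026,0,0,0,0,-0.25,0.094,0.029,0,0,0,0,-0.25,0.094,0.032,0,0,0,0,-0.25,0.094,0.0345,0,0,0,0,-0.25,0.094,0.036,0,0,0,0,-0.25,0.094,0.0365,0,0,0,0,-0.25,0.094,0.0365,0,0,0,0,-0.25,0.094]

```text
time: 33.55
tool_pos: [0.6155, -0.1082, -0.0016]
ee_rot: [-3.141, 0.001, 3.081]
wrist_force: [3.4, -0.3, -1.1]
width: 0.0941
finger_force: 2.0
```

Emit:
servo_tool:
  commands: [-0.012,0,0,0,0,0,0.094,-0.025,0,-0.03,0,0,0,0.094,-0.025,-0.02,-0.085,0,0,0,0.094,0,-0.06,-0.12,0,0,0,0.094,0.03,-0.1,-0.12,0,0,0,0.094,0.06,-0.14,-0.12,0,0,0,0.094,0.09,-0.18,-0.12,0,0,0,0.094,0.12,-0.22,-0.12,0,0,0,0.094,0.15,-0.26,-0.12,0,0,0,0.094,0.15,-0.26,-0.12,0,0,0,0.094]

```text
time: 34.8
tool_pos: [0.447, -0.3606, 0.1181]
ee_rot: [3.141, -0.002, 3.076]
wrist_force: [-0.2, 0.1, -0.3]
width: 0.094
finger_force: 0.0
```

```bash
python3 - <<'E'
from h import *
st(); mv(.460,-.358,.12,176.6); t=snapshot("top"); lids(t); print("mat",fit(t,(.224,.164),[.514,-.102,-3.3],.0015))
M=fitm(t,[.515,-.1,-3.3])
E
```

```text
34.8 [ 0.447  -0.3606  0.1181] [ 1.7995e+02 -1.4000e-01  1.7625e+02] [-0.2  0.1 -0.3] 0.094 0.0
shift [-0.0128  0.0034 -0.002 ] turn [ 0.05 -0.14 -0.35]
lid [347 229  19  19 281] [[ 0.5168 -0.1003]] [[ 0.5194 -0.1033]]
lid [347 251  19  20 286] [[ 0.4595 -0.099 ]] [[ 0.461  -0.1019]]
mat (array([ 0.51493415, -0.10256104, -3.55899769]), np.float64(0.0042))
board [ 0.5162 -0.1015 -3.6603] 0.008 u,v mm [2.  0.7]
```

Board is within about 1.5 mm and 0.1° of the mat centre. Next, the loose jar.

Emit:
servo_tool:
  commands: [-0.006,0.002,0,0,0,0,0.094,-0.0128,0.0034,0.02,0,0,-0.3,0.094,-0.0128,0.0034,0.05,0,0,-0.3,0.094,-0.0128,0.0034,0.08,0,0,-0.3,0.094,-0.0128,0.0034,0.1,0,0,-0.3,0.094,-0.0128,0.0034,0.11,0,0,-0.3,0.094,-0.0128,0.0034,0.114,0,0,-0.3,0.08,-0.0128,0.0034,0.114,0,0,-0.3,0.068,-0.0128,0.0034,0.114,0,0,-0.3,0.06,-0.0128,0.0034,0.114,0,0,-0.3,0.054]

```text
time: 36.1
tool_pos: [0.4629, -0.3564, 0.0052]
ee_rot: [-3.14, 0.001, 3.086]
wrist_force: [0.4, -0.0, -0.1]
width: 0.0576
finger_force: 0.0
```

Emit:
servo_tool:
  commands: [0,0,0,0,0,0,0.048,0,0,0,0,0,0,0.04,0,0,0,0,0,0,0.04]

```text
time: 36.48
tool_pos: [0.4627, -0.3566, 0.005]
ee_rot: [-3.14, 0.001, 3.086]
wrist_force: [-0.5, -1.3, 2.4]
width: 0.0507
finger_force: 30.0
```

```bash
python3 - <<'E'
from h import *
st(); s=snapshot("side")
x,y,z=robot.get_obs()["tool_pos"]
for n in("jar_loose",):
    for r in spotter.trace(n,s): print(n,round(r["conf"],2),r["box"])
print(proj(s,[[x-.026,y,0.],[x+.026,y,0.],[x,y,0],[x,y,.062]]))
mv(.5165+.06*.998,-.102-.06*.0625,.12,176.4)
E
```

```text
36.48 [ 0.4627 -0.3566  0.005 ] [-1.7992e+02  6.0000e-02  1.7684e+02] [-0.5 -1.3  2.4] 0.0507 30.00085706007667
jar_loose 0.55 [352.3, 144.7, 14.3, 18.6]
[[362.26018659 161.19977138]
 [347.94509856 159.02858574]
 [355.08077088 160.11086126]
 [357.33902723 145.2264733 ]]
shift [-0.0998  0.2566 -0.1152] turn [-0.09  0.05  0.44]
```

Emit:
servo_tool:
  commands: [0,0,-0.01,0,0,0,0.04,0,0,-0.04,0,0,0,0.04,-0.01,0.02,-0.08,0,0,0,0.04,-0.025,0.06,-0.11,0,0,0.2,0.04,-0.045,0.11,-0.115,0,0,0.4,0.04,-0.065,0.16,-0.115,0,0,0.4,0.04,-0.085,0.21,-0.115,0,0,0.4,0.04,-0.098,0.245,-0.11,0,0,0.4,0.04,-0.1026,0.2591,-0.09,0,0,0.4,0.04,-0.1026,0.2591,-0.06,0,0,0.4,0.04]

```text
time: 37.83
tool_pos: [0.5792, -0.1021, 0.0631]
ee_rot: [-3.141, 0.0, 3.081]
wrist_force: [0.6, -0.2, -2.4]
width: 0.0512
finger_force: 30.0
```

```bash
python3 - <<'E'
from h import *
st(); mv(.5793,-.1035,.0295,176.4)
E
```

```text
37.83 [ 0.5792 -0.1021  0.0631] [-179.98    0.    176.54] [ 0.6 -0.2 -2.4] 0.0512 29.998613486532122
shift [-0.0002 -0.0013  0.0336] turn [-0.02  0.    0.14]
```

Emit:
servo_tool:
  commands: [0,-0.0013,0.01,0,0,0,0.04,0,-0.0013,0.02,0,0,0,0.04,0,-0.0013,0.027,0,0,0,0.04,0,-0.0013,0.031,0,0,0,0.04,0,-0.0013,0.0325,0,0,0,0.04,0,-0.0013,0.0325,0,0,0,0.04]

```text
time: 38.58
tool_pos: [0.5793, -0.1043, 0.0322]
ee_rot: [-3.141, 0.001, 3.08]
wrist_force: [0.8, 0.0, -1.9]
width: 0.0505
finger_force: 30.0
```

Emit:
servo_tool:
  commands: [0,0.0005,0.001,0,0,0,0.04,0,0.0005,0.002,0,0,0,0.04,0,0.0005,0.0028,0,0,0,0.04,0,0.0005,0.0028,0,0,0,0.04]

```text
time: 39.08
tool_pos: [0.5791, -0.1036, 0.0291]
ee_rot: [-3.142, 0.0, 3.08]
wrist_force: [0.0, -0.2, -1.0]
width: 0.0508
finger_force: 30.0
```

Emit:
servo_tool:
  commands: [0,0,0.0005,0,0,0,0.04,0,0,0.0007,0,0,0,0.04,0,0,0.0007,0,0,0,0.04,0,0,0.0007,0,0,0,0.054,0,0,0.0007,0,0,0,0.066,0,0,0.0007,0,0,0,0.08,0,0,0.0007,0,0,0,0.085]

```text
time: 39.95
tool_pos: [0.579, -0.1037, 0.028]
ee_rot: [-3.142, -0.0, 3.08]
wrist_force: [-0.6, 0.5, 0.1]
width: 0.0804
finger_force: 0.0
```

Emit:
servo_tool:
  commands: [0,0,-0.02,0,0,0,0.085,0,0,-0.06,0,0,0,0.085,0,0,-0.1,0,0,0,0.085,0,-0.05,-0.1,0,0,0,0.085,0.02,-0.11,-0.1,0,0,0,0.085,0.05,-0.17,-0.1,0,0,0,0.085,0.08,-0.22,-0.1,0,0,0,0.085]

```text
time: 40.83
tool_pos: [0.4853, -0.3191, 0.1282]
ee_rot: [-3.141, 0.0, 3.08]
wrist_force: [0.5, -0.4, 0.3]
width: 0.0854
finger_force: 0.0
```

```bash
python3 - <<'E'
from h import *
st(); t=snapshot("top"); lids(t); print("mat",fit(t,(.224,.164),[.514,-.102,-3.3],.0015))
M=fitm(t,[.515,-.1,-3.3])
a=np.radians(-3.6)
E
```

```text
40.83 [ 0.4853 -0.3191  0.1282] [-1.7998e+02  2.0000e-02  1.7647e+02] [ 0.5 -0.4  0.3] 0.0854 0.0
lid [348 206  19  18 260] [[ 0.5759 -0.1038]] [[ 0.5794 -0.1068]]
lid [347 228  19  20 281] [[ 0.517  -0.1004]] [[ 0.5195 -0.1033]]
lid [347 252  19  19 283] [[ 0.4595 -0.099 ]] [[ 0.461  -0.1019]]
mat (array([ 0.51493415, -0.10256104, -3.55899769]), np.float64(0.0041))
board [ 0.5171 -0.1016 -3.4269] 0.03 u,v mm [2.9 0.6]
```

All three jars stand; the near jar is about 3 mm off its disc centre, so I'll nudge it true.

Emit:
servo_tool:
  commands: [0.006,0.04,0,0,0,0,0.085,0.014,0.1,0,0,0,0,0.085,0.024,0.16,0,0,0,0,0.085,0.034,0.205,0,0,0,0,0.085,0.0364,0.2222,0,0,0,0,0.085,0.0364,0.2222,0.02,0,0,0,0.085,0.0364,0.2222,0.055,0,0,0,0.085,0.0364,0.2222,0.085,0,0,0,0.085,0.0364,0.2222,0.1,0,0,0,0.085,0.0364,0.2222,0.1,0,0,0,0.085]

```text
time: 42.12
tool_pos: [0.4631, -0.0936, 0.0274]
ee_rot: [3.141, -0.002, 3.079]
wrist_force: [0.3, 0.3, -0.2]
width: 0.085
finger_force: 0.0
```

```bash
python3 - <<'E'
from h import *
st(); mv(.4627,-.0951,.028,176.4)
E
```

```text
42.12 [ 0.4631 -0.0936  0.0274] [ 1.7999e+02 -1.2000e-01  1.7641e+02] [ 0.3  0.3 -0.2] 0.085 0.0
shift [ 0.0003 -0.0015 -0.0006] turn [ 0.01 -0.12  0.01]
```

Emit:
servo_tool:
  commands: [0,-0.0012,0,0,0,0,0.07,0,-0.0012,0,0,0,0,0.062,0,-0.0012,0,0,0,0,0.057,0,-0.0012,0,0,0,0,0.053,0,-0.0012,0,0,0,0,0.05,0,-0.0012,0,0,0,0,0.048,0.001,-0.0012,0,0,0,0,0.048,0.002,-0.0012,0,0,0,0,0.048,0.0027,-0.0012,0,0,0,0,0.048,0.0027,-0.0012,0,0,0,0,0.048]

```text
time: 43.38
tool_pos: [0.4621, -0.0942, 0.0291]
ee_rot: [3.141, 0.003, 3.08]
wrist_force: [2.7, -0.5, 5.9]
width: 0.051
finger_force: 30.0
```

Emit:
servo_tool:
  commands: [0,0,0,0,0,0,0.055,0,0,0,0,0,0,0.066,0,0,0,0,0,0,0.08,0,0,-0.02,0,0,0,0.085,0,0,-0.06,0,0,0,0.085,0,0,-0.1,0,0,0,0.085,0,-0.06,-0.1,0,0,0,0.085,0,-0.12,-0.1,0,0,0,0.085,0,-0.18,-0.1,0,0,0,0.085,0,-0.22,-0.1,0,0,0,0.085]

```text
time: 44.62
tool_pos: [0.4462, -0.316, 0.1275]
ee_rot: [3.141, -0.001, 3.078]
wrist_force: [-0.2, -0.0, 0.7]
width: 0.0853
finger_force: 0.0
```

```bash
python3 - <<'E'
from h import *
st(); t=snapshot("top"); lids(t); print("mat",fit(t,(.224,.164),[.514,-.102,-3.3],.0015))
M=fitm(t,[.515,-.1,-3.3])
for n in ("jar_cream","cash_tin","bread_crate"): print(n,[(round(r["conf"],2),r["box"]) for r in spotter.trace(n,t)][:1])
E
```

```text
44.62 [ 0.4462 -0.316   0.1275] [ 1.7995e+02 -8.0000e-02  1.7635e+02] [-0.2 -0.   0.7] 0.0853 0.0
lid [348 206  19  18 259] [[ 0.5758 -0.1039]] [[ 0.5794 -0.1069]]
lid [347 228  19  20 282] [[ 0.517  -0.1005]] [[ 0.5195 -0.1034]]
lid [345 252  19  20 291] [[ 0.4577 -0.0944]] [[ 0.4592 -0.0972]]
mat (array([ 0.51493415, -0.10256104, -3.55899769]), np.float64(0.0041))
board [ 0.5172 -0.1016 -3.44  ] 0.029 u,v mm [3.  0.7]
jar_cream [(0.64, [435.7, 201.7, 23.9, 23.3])]
cash_tin [(0.75, [236.1, 116.6, 56.2, 45.7])]
bread_crate [(0.74, [55.7, 160.8, 97.2, 103.0])]
```

```bash
python3 -c "
from bench import close_job
print(close_job())"
```

```text
the job is handed in; nothing more can be done
None
```

The job is handed in at about 45 s: the board lies within about 2 mm and 0.2° of the mat centre, and all three amber jars stand on their discs within about 3 mm, with the cream jar, cash tin and bread crate where they were. The first push missed the board and dragged jar_near off its cork spot, almost off the board's edge, so I lifted it back before the slide; that may count against keeping the jars on their spots.

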